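# Shut and bolt the garlic box

## Task

Shut the wooden garlic box: press its open lid fully down with the fingertips, then push the bolt by its brass knob all the way across so that it runs home into the keeper on the lid. Grasp and lift nothing: leave the box and its garlic where they are, do not swing the lid farther open, and do not disturb the things standing about.

Things in the scene. Friction and masses are not known exactly. Their poses are not given: they have to be found in the camera images.
- pantry_box: Light wooden box loose on the worktop, about 3 kg, x 160 by y 280 by z 90 mm. Origin: centre of its underside. Front with dark slots at -x, towards the robot; lid hinge along y at +x, away from the robot. The lid covers y = -47 to +140 mm; from y = -142 to -50 mm lies a fixed deck, top at z = 90 mm, bearing the steel bolt, whose rails and strap reach z = 105 mm.
- box_lid (a joint): Lid angle (rad): 0 = fully shut, its top level with the deck at z = 90 mm; grows as it opens upward about the hinge, stop at 1.3. Starts 0.35 to 0.65 open, its upper face looking up and away from the robot. A stiff friction hinge keeps it where it is left; 2 to 5 N at the free edge close it.
- box_bolt (a joint): Bolt travel (m): 0 = drawn back, 0.030 = home at its stop, 19 mm over the lid's end through the keeper. Slides along the box's +y, from deck towards lid. Starts at 0 to 0.004, stays where it is left, takes 2 to 3 N. It could also be moved with the lid up, but must not be.
- box_hinge (a point): Point on the lid's hinge axis at the lid's mid-length: (80, 46.5, 80) mm in the box's frame. The lid is a board 10 mm thick whose underside meets this axis; it reaches 168 mm from the axis and is 187 mm long along it. A wall cabinet hangs from about over this axis backwards, its underside 0.43 m over the worktop: a tool leaning back towards the robot keeps clear of it.
- lid_edge (a point): Middle of the lid's free edge, on its upper face, 168 mm from the hinge axis. The upper face is clear except for a steel keeper (26 by 9 mm, 16 mm high) at the end next to the deck, 80 mm from the axis.
- bolt_knob (a point): Top centre of the upright brass knob on the bolt, 130 mm above the worktop; 16 mm thick, free to be touched from 106 to 130 mm. With the bolt drawn back it stands at (0, -105) mm in the box's frame.
- garlic_1: Garlic bulb, 60 mm, lying loose in the box under the lid. Origin at its underside.
- spice_jar_1: Small glass spice jar with a red cap, 45 mm wide, 106 mm tall, a loose bystander. Origin: centre of its underside.
- mill_2: Small glass salt shaker with a grey top, 44 mm wide, 90 mm tall, a loose bystander. Origin: centre of its underside.
- spice_jar_2: Small glass spice jar with a red cap and a green label, 45 mm wide, 106 mm tall, a loose bystander. Origin: centre of its underside.
- mug_1: Dark grey and white mug, 82 mm wide, 97 mm tall, a loose bystander. Origin: centre of its underside.
- tin_2: Low food tin, 87 mm wide, 40 mm tall, a loose bystander. Origin: centre of its underside.

How it is judged:
On the way, in this order (a step that is already met when the one before it is completed fails the run):
1. the lid is pressed fully down while the bolt is still drawn back (value of joint box_lid below 0.04 rad and value of joint box_bolt below 0.012 m), for 0.2 s.
2. the bolt is pushed home over the shut lid (value of joint box_lid below 0.04 rad and value of joint box_bolt above 0.026 m), for 0.2 s.
At the end, for the whole second after the job is handed in: The lid is shut to within 0.04 rad, the bolt is at least 26 mm of its 30 mm across, the box stands still within 3 cm of where it was with the garlic in it, and every bystander is within 3 cm of its place (all of step 2 and distance of each of pantry_box, spice_jar_1, mill_2, spice_jar_2, mug_1, tin_2 from where it was at the start of the episode below 0.03 m and linear speed of pantry_box below 0.02 m/s and angle between pantry_box's own z axis and vertical below 0.05 rad and height (world z) of garlic_1 below 0.08 m and horizontal distance between garlic_1 and pantry_box below 0.16 m); the robot touches nothing.
It fails at once if the box is lifted, tipped or shoved more than 3 cm from its place (height (world z) of pantry_box above 0.012 m or angle between pantry_box's own z axis and vertical above 0.08 rad or distance of pantry_box from where it was at the start of the episode above 0.03 m).
It fails at once if the lid is lifted farther open than it stood (past 0.85 rad) (value of joint box_lid above 0.85 rad).
It fails at once if the bolt is pushed out (12 mm) while the lid is not down (value of joint box_bolt above 0.012 m and value of joint box_lid above 0.06 rad).
It fails at once if the garlic is taken out of the box (height (world z) of garlic_1 above 0.1 m).
It fails at once if a thing standing near the box is moved more than 3 cm (distance of any of spice_jar_1, mill_2, spice_jar_2, mug_1, tin_2 from where it was at the start of the episode above 0.03 m).
It also fails if it takes over 42 s, if anything falls off the work surface, if the arm or the gripper's body presses on something with over 40 N, if the wrist force passes 120 N, or if a joint passes its speed limit or range.

## Robot

A 6-joint arm with a two-finger parallel gripper is mounted at the origin on a cart in front of the work surface, level with it; the furniture and walls round the work are solid. World frame = base frame: x ahead of the robot, y to its left, z up, the work surface at z = 0. Lengths are in m, angles in rad, forces in N, time in s.
With the tool pointing down it reaches from about 0.325 to 0.775 m from the base axis. Payload 9.3 kg.
Tool frame: the origin (TCP) lies between the finger pads; the fingertips stand bot.nose_length ahead of it and the grasp point (between the pads) lies 2 mm behind it (bot.nose_length is the distance from the TCP to the fingertips, in m); z points along the fingers, y is the line along which they close (so a half turn about z gives the same grasp; the last joint's range is limited). The gripper opens to 85 mm and grips with 20 to 120 N. Pads are 22 mm wide; open, the fingers measure 114 mm over their backs; the gripper's body (76 mm by 85 mm) begins 54 mm behind the grasp point. The pads swing forward as they close: fully open they stand 13 mm farther back than shut.
Start: joints at [-1.327, 0.259, 0.021, 1.334, 0, 1.418], TCP at [0.213, -0.507, 0.248] pointing down, gripper open.
Joint ranges: [-3.04, 3.04], [-0.91, 1.82], [-1.04, 1.36], [-1.92, 1.95], [-1.52, 1.45], [-3.14, 3.14]. Speed limits (rad/s): [2.22, 2.22, 2.79, 3.14, 3.14, 3.14].

## Interface

Orientations are given as a 3x3 rotation matrix whose columns are the frame's x, y, z axes.
In Python, from plant import telemetry, get_image, get_calibration, bot, spotter gives the robot as it stands. The module is installed in compiled form; this text tells all that it offers.
- The arm moves only by the tool move_arm, never from a script. Its argument "plan" is a list of rows, each an object of numbers: "tx", "ty", "tz": the shift along the tool's x, y, z scaled (see below); "rx", "ry", "rz": the turn, a rotation vector about the tool's x, y, z scaled (see below); "fingers": the finger opening in mm, from 0 to 85.4. In form: [{"tx": .., "ty": .., "tz": .., "rx": .., "ry": .., "rz": .., "fingers": ..}, ...]. A call has exactly 8 rows; each row shifts and turns the commanded pose from where the row before left it, along the tool's axes as they then stand; what a row does not reach is not made up. The controller multiplies each number of a shift by 0.02 m and each number of a turn by 0.12 rad. A row lasts 1/8 s, in which the tool goes at most 62.5 mm and 10.7 degrees, less where a joint would pass 70% of its speed; a pose out of reach is approached as far as the arm can. A call with a number of a shift or a turn outside -1 to 1 is refused whole. A call with a gripper value outside its range is refused whole. The fingers move at their own pace and stop on an object; the grip force is fixed at half the most. Time passes only in rows, so rows that do not move let the fingers close, or fill a call up. It gives the time, the measured TCP pose, the force, the opening and the grip force at its end, in the units of the state.
- telemetry.sense(): the state, without advancing time (a new reading comes with each control period).
- get_image(name): name is "scene" or "top"; returns the picture (400x640x3 uint8, red, green, blue); there is no depth.
- get_calibration(name): a dict with "K" (3x3 intrinsics, pixels), "eye" and "attitude" of the camera in the world. Camera axes: x right, y up, looking along -z (the intrinsics and any distortion apply to the point x, -y, -z); pixel columns grow to the right and rows downward; lengths in m; the calibration is good to about 2 mm. A picture is of the moment at which its call begins. get_calibration takes no time and is no camera call.
- bot.sign_off(): hands the job in; it is judged then, once.
Trained networks look in the newest picture that a camera, given by its name, has taken for a name from the list of things; names that differ only in an ending like _2 or _b are one class to them, and where a whole thing is asked for, a point or a joint stands for the part that bears it (a point fixed in the world has none). Each returns a list of dicts, best first, with "score" (0 to 1); they miss things now and then, are a little off and sometimes report something else, mostly with a low value. They report only what shows in the picture. A call takes as long as a camera call.
- spotter.boxes_of(camera, label): "point" ([x, y, z] in m, in the coordinates of the camera as it stood for that picture, good to about 4 mm: the middle of the surface that is visible of it).
The state is a dict: "clock": time; "qpos": joint angles; "dq": joint speeds; "effort": joint torques, N m; "tcp_pos": TCP position; "orientation": TCP orientation; "force": force on the tool from outside, world axes, zero at the start; "ft_torque": the same for the moment, N m; "width": opening from 0.0 (shut) to 1.0 (fully open); "finger_force": force on a finger pad.
Only numpy, scipy, OpenCV 4.12 (cv2) and the standard library are available. Lean on these libraries where they do the work, as an engineer would, in place of code of your own. Each camera call takes 0.05 s, during which the arm holds its last target. There are 200 camera calls.

## Working session

There is one attempt and no reset: what is moved stays moved. The work goes in short steps, Python scripts to look and compute and a tool call to move; the robot and the scene stay as the last step left them, time stands still between calls to the robot, and variables do not carry over. Pictures are saved under pics/ and viewed, at most 10 in all, crops included, and the job is handed in when it is done.

Besides the shell and the picture viewer there is one more tool, called as a command line: name --argument value ..., lists and objects as JSON in quotes. move_arm: Moves the arm, as the interface text tells. Its arguments: {"type":"object","properties":{"plan":{"type":"array"}},"required":["plan"]}

```bash
mkdir -p pics
cat > h.py <<'E'
import numpy as np, cv2
from plant import telemetry, get_image, get_calibration, bot, spotter
def cal(n):
    c=get_calibration(n); return np.array(c["K"]),np.array(c["eye"]),np.array(c["attitude"])
def world(n,p):
    K,e,R=cal(n); return e+R@np.array(p)
def ray(n,u,v,z):
    K,e,R=cal(n); d=np.linalg.inv(K)@[u,v,1]; d=R@(d*[1,-1,-1]); return e+d*(z-e[2])/d[2]
def proj(n,P):
    K,e,R=cal(n); c=R.T@(np.array(P)-e); q=K@(c*[1,-1,-1]); return q[:2]/q[2]
def snap(n,f):
    im=get_image(n); cv2.imwrite(f,im[:,:,::-1]); return im
E
python3 - <<'E'
from h import *
np.set_printoptions(precision=4,suppress=True)
for c in("scene","top"):
    snap(c,f"pics/{c}0.png"); print(c,get_calibration(c))
    for l in("pantry_box","box_lid","bolt_knob","lid_edge","spice_jar_1","mill_2","mug_1","tin_2","garlic_1"):
        print(l,[(world(c,d["point"]).round(3),round(d["score"],2)) for d in spotter.boxes_of(c,l)[:3]])
s=telemetry.sense();print(s["tcp_pos"],s["orientation"],s["width"],bot.nose_length,s["clock"])
E
```

```text
scene {'K': array([[361.1042,   0.    , 322.5169],
       [  0.    , 361.1042, 202.955 ],
       [  0.    ,   0.    ,   1.    ]]), 'eye': array([-0.0836,  0.4753,  0.7246]), 'attitude': array([[-0.4845,  0.5359, -0.6914],
       [-0.8748, -0.2972,  0.3826],
       [-0.0004,  0.7902,  0.6129]])}
pantry_box [(array([ 0.495, -0.057,  0.06 ]), 0.97)]
box_lid [(array([ 0.505, -0.011,  0.162]), 0.59)]
bolt_knob [(array([ 0.509, -0.167,  0.102]), 0.53)]
lid_edge [(array([ 0.524, -0.019,  0.041]), 0.65), (array([ 0.508, -0.009,  0.161]), 0.56), (array([ 0.718, -0.046,  0.039]), 0.17)]
spice_jar_1 [(array([ 0.545, -0.285,  0.071]), 0.87)]
mill_2 [(array([0.542, 0.155, 0.053]), 0.81)]
mug_1 [(array([0.541, 0.154, 0.053]), 0.74), (array([0.493, 0.475, 0.064]), 0.56)]
tin_2 [(array([ 0.719, -0.046,  0.04 ]), 0.8)]
garlic_1 [(array([ 0.527, -0.017,  0.041]), 0.53)]
top {'K': array([[435.7267,   0.    , 317.6515],
       [  0.    , 435.7267, 204.8204],
       [  0.    ,   0.    ,   1.    ]]), 'eye': array([0.1742, 0.1892, 1.4351]), 'attitude': array([[-0.2112,  0.9283, -0.3061],
       [-0.9774, -0.201 ,  0.065 ],
       [-0.0012,  0.3129,  0.9498]])}
pantry_box [(array([ 0.5  , -0.058,  0.091]), 0.82)]
box_lid [(array([ 0.532, -0.021,  0.143]), 0.94)]
bolt_knob [(array([ 0.506, -0.17 ,  0.107]), 0.55)]
lid_edge [(array([ 0.532, -0.022,  0.147]), 0.86)]
spice_jar_1 [(array([ 0.47 , -0.274,  0.105]), 0.73), (array([ 0.55 , -0.289,  0.096]), 0.72)]
mill_2 [(array([0.543, 0.155, 0.075]), 0.44)]
mug_1 [(array([0.508, 0.479, 0.053]), 0.84)]
tin_2 [(array([ 0.727, -0.053,  0.035]), 0.96)]
garlic_1 [(array([ 0.534, -0.023,  0.145]), 0.74)]
[ 0.2126 -0.5073  0.2483] [[ 0.9223  0.3864  0.    ]
 [ 0.3864 -0.9223 -0.    ]
 [ 0.      0.     -1.    ]] 0.9958663763392477 0.017 1.0
```

View pics/scene0.png

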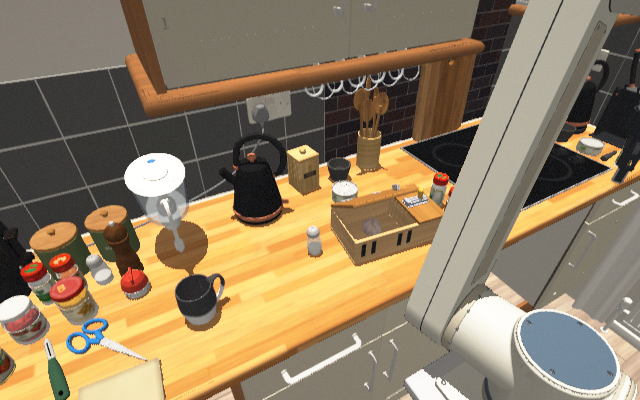

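Run:
```python
import cv2
i=cv2.imread("pics/top0.png")[100:300,270:530]; cv2.imwrite("pics/topc.png",cv2.resize(i,None,fx=3,fy=3,interpolation=2))
```

```text
(no output)
```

View pics/topc.png

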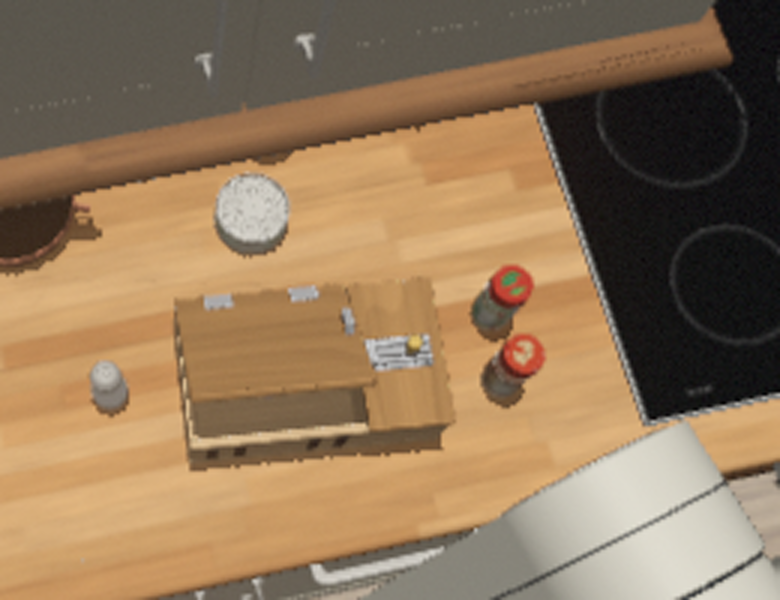

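The scene picture shows the box at about (390,225), open, with the salt shaker to its left at (314,240) and the jars to its right at (440,185). In the top crop, the deck corners are at (432,280) and (453,422), the knob at (414,343), and the lid's free edge runs from (195,398) to (375,382). The jars stand about 40 mm or more off the deck end.

```bash
cat > fit.py <<'E'
from h import *
from scipy.optimize import least_squares
np.set_printoptions(precision=4,suppress=True)
c=lambda u,v:np.array([270+u/3,100+v/3])
# (crop px, box-frame point); lid points fn of angle
def lidp(y,a,h=.01,r=.168): return [.08-r*np.cos(a)+h*np.sin(a)*1, y, .08+r*np.sin(a)+h*np.cos(a)]
obs=[(c(432,280),lambda a,b:[.08,-.14,.09]),(c(453,422),lambda a,b:[-.08,-.14,.09]),
(c(414,341),lambda a,b:[0,-.105+b,.128]),(c(188,440),lambda a,b:[-.08,.14,.08]),
(c(191,468),lambda a,b:[-.08,.14,0]),(c(442,447),lambda a,b:[-.08,-.14,0]),
(c(195,398),lambda a,b:lidp(.14,a)),(c(375,382),lambda a,b:lidp(-.047,a))]
def W(p,P):
    x,y,t=p[:3]; return np.array([x+np.cos(t)*P[0]-np.sin(t)*P[1],y+np.sin(t)*P[0]+np.cos(t)*P[1],P[2]])
def res(p): return np.concatenate([proj("top",W(p,f(p[3],.002)))-q for q,f in obs])
s=least_squares(res,[.5,-.06,0,.5],loss="soft_l1")
p=s.x
if __name__=="__main__":
    print(p,res(p).reshape(-1,2))
    print("knob",W(p,[0,-.103,.13]),"edge",W(p,lidp(.0465,p[3])),"shut edge",W(p,lidp(.0465,0)))
    im=cv2.imread("pics/scene0.png")
    for f in [o[1] for o in obs]+[lambda a,b:[.08,.14,.09]]:
        cv2.circle(im,tuple(int(round(v)) for v in proj("scene",W(p,f(p[3],.002)))),1,(255,0,255),-1)
    cv2.imwrite("pics/ov.png",cv2.resize(im[160:290,290:480],None,fx=4,fy=4))
    for l in("spice_jar_1","mill_2"): 
        print(l,[(world("top",d["point"]).round(3),d["score"]) for d in spotter.boxes_of("top",l)])
E
python3 fit.py
```

```text
[ 0.5182 -0.0703 -0.1285  0.5952] [[-0.1229  0.0443]
 [ 0.621   0.1661]
 [ 0.6178  0.4935]
 [ 0.7254  2.1904]
 [-1.0669 -1.9512]
 [-1.7517 -1.8861]
 [-1.3167 -0.0503]
 [ 1.2552  0.1314]]
knob [ 0.505  -0.1725  0.13  ] edge [ 0.4711 -0.0173  0.1825] shut edge [ 0.4369 -0.0129  0.09  ]
spice_jar_1 [(array([ 0.47 , -0.274,  0.105]), 0.73), (array([ 0.55 , -0.289,  0.096]), 0.72)]
mill_2 [(array([0.543, 0.155, 0.075]), 0.44)]
```

View pics/ov.png

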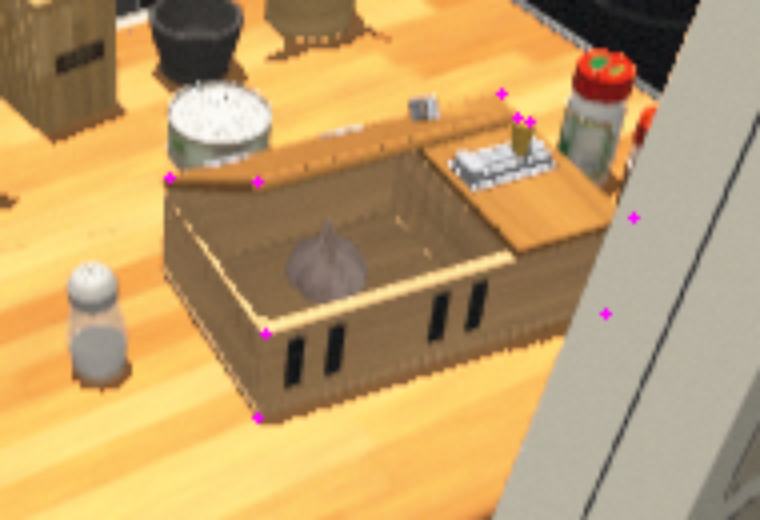

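The projected fit matches the scene view at the left-hand lid and box corners and at the knob (about (522,120) in the crop). I'll plan the approach with shut fingers leaning back.

```bash
cat > go.py <<'E'
from fit import *
from scipy.spatial.transform import Rotation as Ro
import sys
def Rt(lean=.3):
    t=p[2]; X=np.array([-np.sin(t),np.cos(t),0]); f=np.array([np.cos(t),np.sin(t),0])
    Z=f*np.sin(lean)-np.array([0,0,1])*np.cos(lean); return np.column_stack([X,np.cross(Z,X),Z])
def rows(tipbox,n,lean=.3):
    s=telemetry.sense(); P=np.array(s["tcp_pos"]);R=np.array(s["orientation"])
    T=Rt(lean); G=W(p,tipbox)-T[:,2]*bot.nose_length
    rv=Ro.from_matrix(R.T@T).as_rotvec(); 
    for k in range(n):
        Rk=R@Ro.from_rotvec(rv*k/n).as_matrix()
        print((Rk.T@(G-P)/n/.02).round(2),(rv/n/.12).round(2))
    print("goal",G,"now",P,"tip box",tip(),s["force"],"width",s["width"],s["clock"],s["qpos"])
def tip():
    s=telemetry.sense(); w=np.array(s["tcp_pos"])+np.array(s["orientation"])[:,2]*bot.nose_length
    t=p[2]; d=w-[p[0],p[1],0]; return np.array([np.cos(t)*d[0]+np.sin(t)*d[1],-np.sin(t)*d[0]+np.cos(t)*d[1],d[2]])
E
python3 - <<'E'
from go import *
for v in (140,145,150):print(ray("top",270+360/3,100+v/3,.43))
rows([-.045,.02,.225],32)
E
```

```text
[ 0.6112 -0.092   0.43  ]
[ 0.6067 -0.0908  0.43  ]
[ 0.6023 -0.0895  0.43  ]
[ 0.65 -0.51  0.01] [-0.07  0.04 -0.27]
[ 0.67 -0.49  0.01] [-0.07  0.04 -0.27]
[ 0.68 -0.47  0.01] [-0.07  0.04 -0.27]
[ 0.7  -0.45  0.01] [-0.07  0.04 -0.27]
[ 0.71 -0.42  0.01] [-0.07  0.04 -0.27]
[ 0.73 -0.4   0.01] [-0.07  0.04 -0.27]
[ 0.74 -0.38  0.01] [-0.07  0.04 -0.27]
[ 0.75 -0.35  0.01] [-0.07  0.04 -0.27]
[ 0.76 -0.33  0.01] [-0.07  0.04 -0.27]
[ 0.77 -0.3   0.01] [-0.07  0.04 -0.27]
[ 0.78 -0.28  0.01] [-0.07  0.04 -0.27]
[ 0.79 -0.25  0.01] [-0.07  0.04 -0.27]
[ 0.8  -0.23  0.02] [-0.07  0.04 -0.27]
[ 0.8  -0.2   0.02] [-0.07  0.04 -0.27]
[ 0.81 -0.18  0.02] [-0.07  0.04 -0.27]
[ 0.82 -0.15  0.02] [-0.07  0.04 -0.27]
[ 0.82 -0.12  0.03] [-0.07  0.04 -0.27]
[ 0.82 -0.1   0.03] [-0.07  0.04 -0.27]
[ 0.83 -0.07  0.03] [-0.07  0.04 -0.27]
[ 0.83 -0.04  0.04] [-0.07  0.04 -0.27]
[ 0.83 -0.02  0.04] [-0.07  0.04 -0.27]
[0.83 0.01 0.04] [-0.07  0.04 -0.27]
[0.83 0.04 0.05] [-0.07  0.04 -0.27]
[0.82 0.06 0.05] [-0.07  0.04 -0.27]
[0.82 0.09 0.06] [-0.07  0.04 -0.27]
[0.82 0.11 0.06] [-0.07  0.04 -0.27]
[0.81 0.14 0.07] [-0.07  0.04 -0.27]
[0.81 0.17 0.07] [-0.07  0.04 -0.27]
[0.8  0.19 0.08] [-0.07  0.04 -0.27]
[0.8  0.22 0.08] [-0.07  0.04 -0.27]
[0.79 0.24 0.09] [-0.07  0.04 -0.27]
[0.78 0.27 0.1 ] [-0.07  0.04 -0.27]
goal [ 0.4711 -0.0441  0.2412] now [ 0.2125 -0.5073  0.2483] tip box [-0.2471 -0.4725  0.2313] [-0.5602 -0.966   0.6332] width 0.9980783956741148 1.1 [-1.3266  0.2586  0.0215  1.3337  0.      1.4182]
```

move_arm --plan '[{"tx":0.65,"ty":-0.5,"tz":0,"rx":-0.07,"ry":0.04,"rz":-0.27,"fingers":0},{"tx":0.67,"ty":-0.5,"tz":0,"rx":-0.07,"ry":0.04,"rz":-0.27,"fingers":0},{"tx":0.68,"ty":-0.47,"tz":0,"rx":-0.07,"ry":0.04,"rz":-0.27,"fingers":0},{"tx":0.7,"ty":-0.45,"tz":0,"rx":-0.07,"ry":0.04,"rz":-0.27,"fingers":0},{"tx":0.7,"ty":-0.42,"tz":0,"rx":-0.07,"ry":0.04,"rz":-0.27,"fingers":0},{"tx":0.73,"ty":-0.4,"tz":0,"rx":-0.07,"ry":0.04,"rz":-0.27,"fingers":0},{"tx":0.74,"ty":-0.38,"tz":0,"rx":-0.07,"ry":0.04,"rz":-0.27,"fingers":0},{"tx":0.75,"ty":-0.35,"tz":0,"rx":-0.07,"ry":0.04,"rz":-0.27,"fingers":0}]'

```text
clock: 2.1
tcp_pos: [0.2774, -0.3905, 0.248]
orientation: [[0.79, 0.609, 0.067], [0.612, -0.79, -0.039], [0.029, 0.072, -0.997]]
force: [-0.6, 0.3, 0.1]
width: -0.001
finger_force: 0.0
```

move_arm --plan '[{"tx":0.76,"ty":-0.33,"tz":0,"rx":-0.07,"ry":0.04,"rz":-0.27,"fingers":0},{"tx":0.77,"ty":-0.3,"tz":0,"rx":-0.07,"ry":0.04,"rz":-0.27,"fingers":0},{"tx":0.78,"ty":-0.28,"tz":0,"rx":-0.07,"ry":0.04,"rz":-0.27,"fingers":0},{"tx":0.8,"ty":-0.25,"tz":0,"rx":-0.07,"ry":0.04,"rz":-0.27,"fingers":0},{"tx":0.8,"ty":-0.23,"tz":0,"rx":-0.07,"ry":0.04,"rz":-0.27,"fingers":0},{"tx":0.8,"ty":-0.2,"tz":0,"rx":-0.07,"ry":0.04,"rz":-0.27,"fingers":0},{"tx":0.8,"ty":-0.18,"tz":0,"rx":-0.07,"ry":0.04,"rz":-0.27,"fingers":0},{"tx":0.8,"ty":-0.15,"tz":0,"rx":-0.07,"ry":0.04,"rz":-0.27,"fingers":0}]'

```text
clock: 3.1
tcp_pos: [0.3415, -0.2748, 0.2486]
orientation: [[0.604, 0.784, 0.141], [0.796, -0.603, -0.059], [0.039, 0.148, -0.988]]
force: [0.6, -0.4, -0.3]
width: -0.001
finger_force: 0.0
```

Run:
```python
from go import *
rows([-.045,.02,.225],16)
```

```text
[ 0.82 -0.12  0.04] [-0.07  0.04 -0.27]
[ 0.82 -0.09  0.04] [-0.07  0.04 -0.27]
[ 0.82 -0.07  0.04] [-0.07  0.04 -0.27]
[ 0.83 -0.04  0.05] [-0.07  0.04 -0.27]
[ 0.83 -0.02  0.05] [-0.07  0.04 -0.27]
[0.83 0.01 0.06] [-0.07  0.04 -0.27]
[0.82 0.04 0.06] [-0.07  0.04 -0.27]
[0.82 0.06 0.06] [-0.07  0.04 -0.27]
[0.82 0.09 0.07] [-0.07  0.04 -0.27]
[0.82 0.11 0.07] [-0.07  0.04 -0.27]
[0.81 0.14 0.08] [-0.07  0.04 -0.27]
[0.81 0.17 0.08] [-0.07  0.04 -0.27]
[0.8  0.19 0.09] [-0.07  0.04 -0.27]
[0.79 0.22 0.1 ] [-0.07  0.04 -0.27]
[0.79 0.24 0.1 ] [-0.07  0.04 -0.27]
[0.78 0.26 0.11] [-0.07  0.04 -0.27]
goal [ 0.4711 -0.0441  0.2412] now [ 0.3415 -0.2748  0.2486] tip box [-0.1465 -0.2262  0.2318] [ 0.6016 -0.4372 -0.3421] width -0.0010548095707886547 3.1 [-0.9194 -0.0247 -0.3207  1.1416  0.0769  1.3089]
```

move_arm --plan '[{"tx":0.82,"ty":-0.12,"tz":0.04,"rx":-0.07,"ry":0.04,"rz":-0.27,"fingers":0},{"tx":0.82,"ty":-0.1,"tz":0.04,"rx":-0.07,"ry":0.04,"rz":-0.27,"fingers":0},{"tx":0.82,"ty":-0.07,"tz":0.04,"rx":-0.07,"ry":0.04,"rz":-0.27,"fingers":0},{"tx":0.83,"ty":-0.04,"tz":0.05,"rx":-0.07,"ry":0.04,"rz":-0.27,"fingers":0},{"tx":0.83,"ty":-0.02,"tz":0.05,"rx":-0.07,"ry":0.04,"rz":-0.27,"fingers":0},{"tx":0.83,"ty":0,"tz":0.06,"rx":-0.07,"ry":0.04,"rz":-0.27,"fingers":0},{"tx":0.82,"ty":0.04,"tz":0.06,"rx":-0.07,"ry":0.04,"rz":-0.27,"fingers":0},{"tx":0.82,"ty":0.06,"tz":0.06,"rx":-0.07,"ry":0.04,"rz":-0.27,"fingers":0}]'

```text
clock: 4.1
tcp_pos: [0.4062, -0.1592, 0.2448]
orientation: [[0.378, 0.9, 0.217], [0.925, -0.374, -0.058], [0.029, 0.223, -0.974]]
force: [-0.2, -0.8, -0.7]
width: 0.001
finger_force: 0.0
```

move_arm --plan '[{"tx":0.82,"ty":0.09,"tz":0.07,"rx":-0.07,"ry":0.04,"rz":-0.27,"fingers":0},{"tx":0.82,"ty":0.11,"tz":0.07,"rx":-0.07,"ry":0.04,"rz":-0.27,"fingers":0},{"tx":0.81,"ty":0.14,"tz":0.08,"rx":-0.07,"ry":0.04,"rz":-0.27,"fingers":0},{"tx":0.81,"ty":0.17,"tz":0.08,"rx":-0.07,"ry":0.04,"rz":-0.27,"fingers":0},{"tx":0.8,"ty":0.19,"tz":0.09,"rx":-0.07,"ry":0.04,"rz":-0.27,"fingers":0},{"tx":0.79,"ty":0.22,"tz":0.1,"rx":-0.07,"ry":0.04,"rz":-0.27,"fingers":0},{"tx":0.79,"ty":0.24,"tz":0.1,"rx":-0.07,"ry":0.04,"rz":-0.27,"fingers":0},{"tx":0.78,"ty":0.26,"tz":0.1,"rx":-0.07,"ry":0.04,"rz":-0.27,"fingers":0}]'

```text
clock: 5.1
tcp_pos: [0.4709, -0.0436, 0.241]
orientation: [[0.127, 0.949, 0.289], [0.992, -0.121, -0.038], [-0.001, 0.292, -0.956]]
force: [-0.0, 0.1, -0.0]
width: -0.002
finger_force: 0.0
```

Run:
```python
from go import *
snap("scene","pics/s1.png")
i=cv2.imread("pics/s1.png")[100:290,270:510]; cv2.imwrite("pics/s1c.png",cv2.resize(i,None,fx=3,fy=3,interpolation=2))
rows([-.045,.02,.10],1)
```

```text
[-0.07 -1.83  5.97] [-0.03 -0.    0.03]
goal [ 0.4711 -0.0441  0.1162] now [ 0.4714 -0.0426  0.241 ] tip box [-0.045   0.0215  0.2248] [-0.3763 -0.0267 -0.9268] width -0.0012871859777753999 5.15 [-0.2973 -0.0536 -0.3993  0.9323  0.0495  1.4059]
```

View pics/s1c.png

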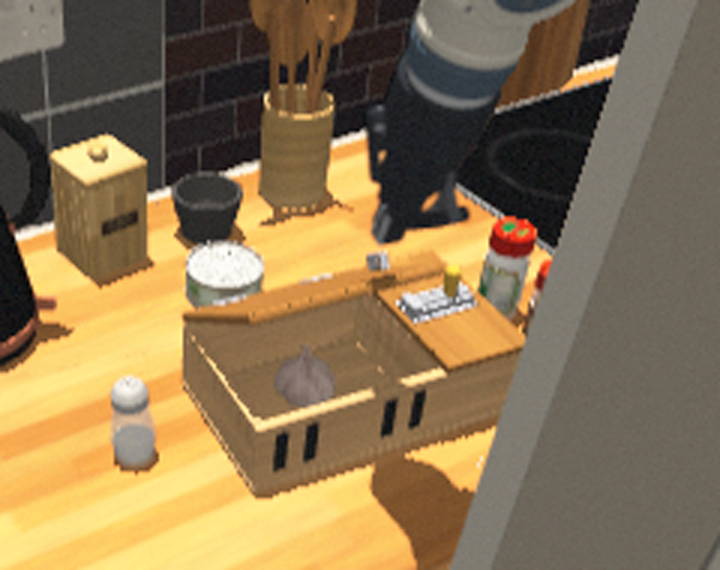

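The fingertip is at about (385,235), above the lid, and the jars are untouched. Pressing down next.

move_arm --plan '[{"tx":0,"ty":-0.15,"tz":0.48,"rx":0,"ry":0,"rz":0,"fingers":0},{"tx":0,"ty":-0.15,"tz":0.48,"rx":0,"ry":0,"rz":0,"fingers":0},{"tx":0,"ty":-0.15,"tz":0.48,"rx":0,"ry":0,"rz":0,"fingers":0},{"tx":0,"ty":-0.15,"tz":0.48,"rx":0,"ry":0,"rz":0,"fingers":0},{"tx":0,"ty":-0.15,"tz":0.48,"rx":0,"ry":0,"rz":0,"fingers":0},{"tx":0,"ty":-0.15,"tz":0.48,"rx":0,"ry":0,"rz":0,"fingers":0},{"tx":0,"ty":-0.15,"tz":0.48,"rx":0,"ry":0,"rz":0,"fingers":0},{"tx":0,"ty":-0.15,"tz":0.48,"rx":0,"ry":0,"rz":0,"fingers":0}]'

```text
clock: 6.15
tcp_pos: [0.4703, -0.0449, 0.1601]
orientation: [[0.129, 0.949, 0.289], [0.992, -0.123, -0.039], [-0.001, 0.292, -0.956]]
force: [-0.5, -0.1, 1.6]
width: -0.004
finger_force: 0.7
```

Run:
```python
from go import *
snap("scene","pics/s2.png")
i=cv2.imread("pics/s2.png")[100:290,270:510]; cv2.imwrite("pics/s2c.png",cv2.resize(i,None,fx=3,fy=3,interpolation=2))
rows([-.045,.02,.094],1)
print((proj("scene",W(p,tip()))-[270,100])*3)
```

```text
[ 0.04 -0.64  2.34] [-0.05  0.01 -0.01]
goal [ 0.4711 -0.0441  0.1102] now [ 0.4696 -0.0447  0.1588] tip box [-0.0465  0.0192  0.1425] [0.0765 0.0524 0.0239] width -0.0017339340573835466 6.2 [-0.3026  0.0027 -0.5672  0.7109  0.0493  1.4049]
[370.6299 315.8641]
```

View pics/s2c.png

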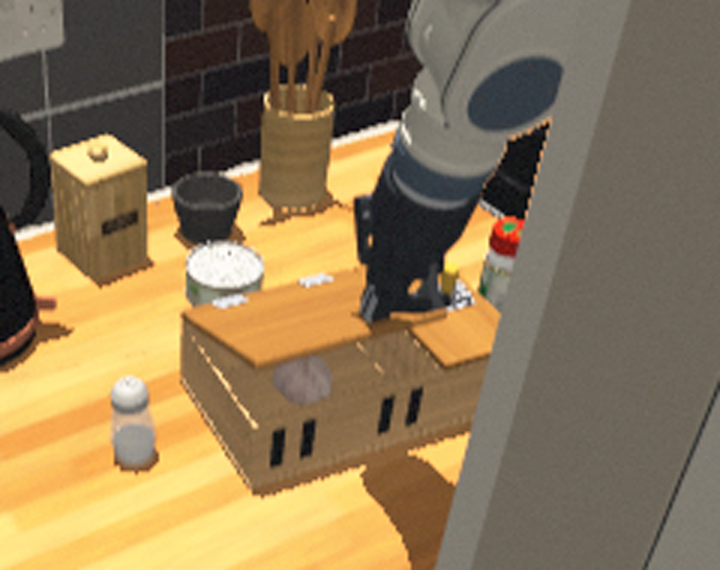

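The lid is closing under the fingertip at (371,316), as projected, and the box hasn't shifted.

move_arm --plan '[{"tx":0,"ty":-0.12,"tz":0.38,"rx":0,"ry":0,"rz":0,"fingers":0},{"tx":0,"ty":-0.12,"tz":0.38,"rx":0,"ry":0,"rz":0,"fingers":0},{"tx":0,"ty":-0.12,"tz":0.38,"rx":0,"ry":0,"rz":0,"fingers":0},{"tx":0,"ty":-0.12,"tz":0.38,"rx":0,"ry":0,"rz":0,"fingers":0},{"tx":0,"ty":-0.12,"tz":0.38,"rx":0,"ry":0,"rz":0,"fingers":0},{"tx":0,"ty":-0.09,"tz":0.28,"rx":0,"ry":0,"rz":0,"fingers":0},{"tx":0,"ty":-0.03,"tz":0.1,"rx":0,"ry":0,"rz":0,"fingers":0},{"tx":0,"ty":0,"tz":0,"rx":0,"ry":0,"rz":0,"fingers":0}]'

```text
clock: 7.2
tcp_pos: [0.4696, -0.0447, 0.1128]
orientation: [[0.129, 0.949, 0.289], [0.992, -0.123, -0.038], [-0.001, 0.291, -0.957]]
force: [1.2, -0.4, 0.3]
width: 0.002
finger_force: 0.0
```

Run:
```python
from go import *
print(tip(),telemetry.sense()["force"])
```

```text
[-0.0465  0.0191  0.0965] [ 1.2212 -0.4288  0.284 ]
```

move_arm --plan '[{"tx":0,"ty":-0.02,"tz":0.07,"rx":0,"ry":0,"rz":0,"fingers":0},{"tx":0,"ty":-0.02,"tz":0.07,"rx":0,"ry":0,"rz":0,"fingers":0},{"tx":0,"ty":-0.02,"tz":0.07,"rx":0,"ry":0,"rz":0,"fingers":0},{"tx":0,"ty":-0.02,"tz":0.07,"rx":0,"ry":0,"rz":0,"fingers":0},{"tx":0,"ty":0,"tz":0,"rx":0,"ry":0,"rz":0,"fingers":0},{"tx":0,"ty":0,"tz":0,"rx":0,"ry":0,"rz":0,"fingers":0},{"tx":0,"ty":0,"tz":0,"rx":0,"ry":0,"rz":0,"fingers":0},{"tx":0,"ty":0,"tz":0,"rx":0,"ry":0,"rz":0,"fingers":0}]'

```text
clock: 8.2
tcp_pos: [0.4698, -0.0448, 0.1077]
orientation: [[0.129, 0.948, 0.29], [0.992, -0.123, -0.039], [-0.001, 0.292, -0.956]]
force: [-5.5, 1.9, 10.7]
width: -0.002
finger_force: 5.5
```

Run:
```python
from go import *
print(tip(),telemetry.sense()["force"])
```

```text
[-0.0463  0.0191  0.0914] [-5.5003  1.8768 10.7167]
```

move_arm --plan '[{"tx":0,"ty":-0.02,"tz":0.07,"rx":0,"ry":0,"rz":0,"fingers":0},{"tx":0,"ty":-0.02,"tz":0.07,"rx":0,"ry":0,"rz":0,"fingers":0},{"tx":0,"ty":0,"tz":0,"rx":0,"ry":0,"rz":0,"fingers":0},{"tx":0,"ty":0,"tz":0,"rx":0,"ry":0,"rz":0,"fingers":0},{"tx":0,"ty":0,"tz":0,"rx":0,"ry":0,"rz":0,"fingers":0},{"tx":0,"ty":0,"tz":0,"rx":0,"ry":0,"rz":0,"fingers":0},{"tx":0,"ty":0,"tz":0,"rx":0,"ry":0,"rz":0,"fingers":0},{"tx":0,"ty":0,"tz":0,"rx":0,"ry":0,"rz":0,"fingers":0}]'

```text
clock: 9.2
tcp_pos: [0.4699, -0.0448, 0.1068]
orientation: [[0.129, 0.948, 0.292], [0.992, -0.123, -0.04], [-0.002, 0.295, -0.955]]
force: [-23.1, 3.4, 42.6]
width: 0.005
finger_force: 21.4
```

Run:
```python
from go import *
s=telemetry.sense();print(tip(),s["force"])
# retreat then knob-approach: tip box targets
for t in ([-.046,.019,.16],[-.005,-.145,.16],[-.005,-.145,.114]):
    T=Rt(); print(t, W(p,t)-T[:,2]*bot.nose_length)
```

```text
[-0.0461  0.0191  0.0906] [-23.1094   3.3605  42.5938]
[-0.046, 0.019, 0.16] [ 0.47   -0.0449  0.1762]
[-0.005, -0.145, 0.16] [ 0.4897 -0.2128  0.1762]
[-0.005, -0.145, 0.114] [ 0.4897 -0.2128  0.1302]
```

The lid is hard on its stop: force jumps steeply to 43 N with the tip at z = 0.0906. Now retreat up and cross over to behind the knob.

move_arm --plan '[{"tx":0,"ty":0.3,"tz":-0.95,"rx":0,"ry":0,"rz":0,"fingers":0},{"tx":0,"ty":0.3,"tz":-0.95,"rx":0,"ry":0,"rz":0,"fingers":0},{"tx":0,"ty":0.3,"tz":-0.95,"rx":0,"ry":0,"rz":0,"fingers":0},{"tx":0,"ty":0.3,"tz":-0.95,"rx":0,"ry":0,"rz":0,"fingers":0},{"tx":-1,"ty":0.24,"tz":0.07,"rx":0,"ry":0,"rz":0,"fingers":0},{"tx":-1,"ty":0.24,"tz":0.07,"rx":0,"ry":0,"rz":0,"fingers":0},{"tx":-1,"ty":0.24,"tz":0.07,"rx":0,"ry":0,"rz":0,"fingers":0},{"tx":-1,"ty":0.24,"tz":0.07,"rx":0,"ry":0,"rz":0,"fingers":0}]'

```text
clock: 10.2
tcp_pos: [0.4801, -0.1273, 0.184]
orientation: [[0.129, 0.949, 0.289], [0.992, -0.123, -0.038], [-0.001, 0.292, -0.957]]
force: [-0.2, 0.3, 0.2]
width: 0.002
finger_force: 0.0
```

move_arm --plan '[{"tx":-1,"ty":0.24,"tz":0.07,"rx":0,"ry":0,"rz":0,"fingers":0},{"tx":-1,"ty":0.24,"tz":0.07,"rx":0,"ry":0,"rz":0,"fingers":0},{"tx":-1,"ty":0.24,"tz":0.07,"rx":0,"ry":0,"rz":0,"fingers":0},{"tx":-1,"ty":0.24,"tz":0.07,"rx":0,"ry":0,"rz":0,"fingers":0},{"tx":0,"ty":0,"tz":0,"rx":0,"ry":0,"rz":0,"fingers":0},{"tx":0,"ty":0,"tz":0,"rx":0,"ry":0,"rz":0,"fingers":0},{"tx":0,"ty":0,"tz":0,"rx":0,"ry":0,"rz":0,"fingers":0},{"tx":0,"ty":0,"tz":0,"rx":0,"ry":0,"rz":0,"fingers":0}]'

```text
clock: 11.2
tcp_pos: [0.4895, -0.2081, 0.1846]
orientation: [[0.128, 0.949, 0.289], [0.992, -0.123, -0.038], [-0.001, 0.292, -0.957]]
force: [1.1, -0.6, -0.0]
width: 0.001
finger_force: 0.0
```

Run:
```python
from go import *
im=snap("top","pics/t3.png")
i=cv2.imread("pics/t3.png")[100:300,270:530]; cv2.imwrite("pics/t3c.png",cv2.resize(i,None,fx=3,fy=3,interpolation=2))
print((proj("top",W(p,tip()))-[270,100])*3,(proj("top",W(p,[0,-.105,.13]))-[270,100])*3)
for c in("scene","top"):
    get_image(c)
    print(c,[(world(c,d["point"]).round(3),round(d["score"],2)) for d in spotter.boxes_of(c,"bolt_knob")[:2]],[(world(c,d["point"]).round(3)) for d in spotter.boxes_of(c,"box_lid")[:2]])
rows([0,-.145,.113],6)
```

```text
[461.0327 333.294 ] [418.1303 341.7649]
scene [(array([0.492, 0.476, 0.067]), 0.52)] [array([ 0.515, -0.014,  0.09 ])]
top [(array([ 0.509, -0.165,  0.108]), 0.43), (array([0.511, 0.478, 0.053]), 0.18)] [array([ 0.521, -0.017,  0.09 ])]
[-0.03 -0.09  0.45] [-0.01  0.   -0.  ]
[-0.04 -0.09  0.45] [-0.01  0.   -0.  ]
[-0.04 -0.09  0.45] [-0.01  0.   -0.  ]
[-0.04 -0.09  0.45] [-0.01  0.   -0.  ]
[-0.04 -0.09  0.45] [-0.01  0.   -0.  ]
[-0.04 -0.09  0.45] [-0.01  0.   -0.  ]
goal [ 0.4946 -0.2135  0.1292] now [ 0.4896 -0.2085  0.1845] tip box [-0.0057 -0.1408  0.1682] [ 0.484   0.2772 -0.0995] width 0.0020479434172036752 11.55 [-0.6352  0.094  -0.3951  0.8208  0.1409  1.0834]
```

View pics/t3c.png

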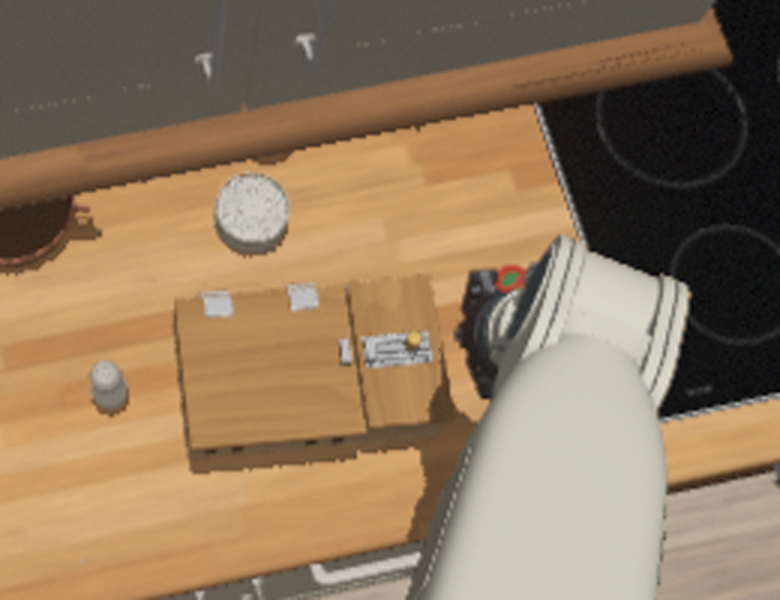

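The top view shows the lid shut and the knob at (414,340). The finger is just past the deck end at (461,333), and every bystander is in place.

move_arm --plan '[{"tx":-0.04,"ty":-0.09,"tz":0.45,"rx":0,"ry":0,"rz":0,"fingers":0},{"tx":-0.04,"ty":-0.09,"tz":0.45,"rx":0,"ry":0,"rz":0,"fingers":0},{"tx":-0.04,"ty":-0.09,"tz":0.45,"rx":0,"ry":0,"rz":0,"fingers":0},{"tx":-0.04,"ty":-0.09,"tz":0.45,"rx":0,"ry":0,"rz":0,"fingers":0},{"tx":-0.04,"ty":-0.09,"tz":0.45,"rx":0,"ry":0,"rz":0,"fingers":0},{"tx":-0.04,"ty":-0.09,"tz":0.45,"rx":0,"ry":0,"rz":0,"fingers":0},{"tx":0,"ty":0,"tz":0,"rx":0,"ry":0,"rz":0,"fingers":0},{"tx":0,"ty":0,"tz":0,"rx":0,"ry":0,"rz":0,"fingers":0}]'

```text
clock: 12.55
tcp_pos: [0.4944, -0.2142, 0.1298]
orientation: [[0.129, 0.949, 0.289], [0.992, -0.123, -0.039], [-0.001, 0.292, -0.957]]
force: [1.0, 0.2, 0.4]
width: 0.001
finger_force: 0.0
```

Run:
```python
from go import *
s=telemetry.sense();print(tip(),s["force"],s["clock"])
```

```text
[-0.0002 -0.1457  0.1136] [1.0398 0.2495 0.4047] 12.55
```

move_arm --plan '[{"tx":0.25,"ty":0,"tz":0,"rx":0,"ry":0,"rz":0,"fingers":0},{"tx":0.25,"ty":0,"tz":0,"rx":0,"ry":0,"rz":0,"fingers":0},{"tx":0.25,"ty":0,"tz":0,"rx":0,"ry":0,"rz":0,"fingers":0},{"tx":0.25,"ty":0,"tz":0,"rx":0,"ry":0,"rz":0,"fingers":0},{"tx":0.25,"ty":0,"tz":0,"rx":0,"ry":0,"rz":0,"fingers":0},{"tx":0.25,"ty":0,"tz":0,"rx":0,"ry":0,"rz":0,"fingers":0},{"tx":0.25,"ty":0,"tz":0,"rx":0,"ry":0,"rz":0,"fingers":0},{"tx":0.25,"ty":0,"tz":0,"rx":0,"ry":0,"rz":0,"fingers":0}]'

```text
clock: 13.55
tcp_pos: [0.4995, -0.1743, 0.1296]
orientation: [[0.129, 0.949, 0.289], [0.992, -0.123, -0.039], [-0.001, 0.291, -0.957]]
force: [-0.7, -1.3, 0.1]
width: -0.0
finger_force: 1.1
```

move_arm --plan '[{"tx":0.1,"ty":0,"tz":0,"rx":0,"ry":0,"rz":0,"fingers":0},{"tx":0.1,"ty":0,"tz":0,"rx":0,"ry":0,"rz":0,"fingers":0},{"tx":0.1,"ty":0,"tz":0,"rx":0,"ry":0,"rz":0,"fingers":0},{"tx":0.1,"ty":0,"tz":0,"rx":0,"ry":0,"rz":0,"fingers":0},{"tx":0,"ty":0,"tz":0,"rx":0,"ry":0,"rz":0,"fingers":0},{"tx":0,"ty":0,"tz":0,"rx":0,"ry":0,"rz":0,"fingers":0},{"tx":0,"ty":0,"tz":0,"rx":0,"ry":0,"rz":0,"fingers":0},{"tx":0,"ty":0,"tz":0,"rx":0,"ry":0,"rz":0,"fingers":0}]'

```text
clock: 14.55
tcp_pos: [0.5004, -0.1676, 0.1297]
orientation: [[0.131, 0.949, 0.288], [0.991, -0.124, -0.041], [-0.003, 0.291, -0.957]]
force: [-3.8, -7.2, 0.3]
width: -0.007
finger_force: 3.9
```

Run:
```python
from go import *
s=telemetry.sense();print(tip(),s["force"],s["clock"])
```

```text
[-0.0002 -0.0988  0.1134] [-3.7956 -7.2333  0.3207] 14.55
```

move_arm --plan '[{"tx":0.08,"ty":0,"tz":0,"rx":0,"ry":0,"rz":0,"fingers":0},{"tx":0.05,"ty":0,"tz":0,"rx":0,"ry":0,"rz":0,"fingers":0},{"tx":0,"ty":0,"tz":0,"rx":0,"ry":0,"rz":0,"fingers":0},{"tx":0,"ty":0,"tz":0,"rx":0,"ry":0,"rz":0,"fingers":0},{"tx":0,"ty":0,"tz":0,"rx":0,"ry":0,"rz":0,"fingers":0},{"tx":0,"ty":0,"tz":0,"rx":0,"ry":0,"rz":0,"fingers":0},{"tx":0,"ty":0,"tz":0,"rx":0,"ry":0,"rz":0,"fingers":0},{"tx":0,"ty":0,"tz":0,"rx":0,"ry":0,"rz":0,"fingers":0}]'

```text
clock: 15.55
tcp_pos: [0.5008, -0.164, 0.1296]
orientation: [[0.129, 0.949, 0.289], [0.992, -0.123, -0.039], [-0.001, 0.292, -0.957]]
force: [0.2, 0.7, 1.2]
width: -0.004
finger_force: 0.0
```

Run:
```python
from go import *
s=telemetry.sense();print(tip(),s["force"],s["clock"])
```

```text
[-0.0003 -0.0951  0.1133] [0.1696 0.6836 1.206 ] 15.55
```

Backing off and looking.

move_arm --plan '[{"tx":-0.6,"ty":0,"tz":0,"rx":0,"ry":0,"rz":0,"fingers":0},{"tx":-1,"ty":0,"tz":0,"rx":0,"ry":0,"rz":0,"fingers":0},{"tx":-0.9,"ty":0,"tz":0,"rx":0,"ry":0,"rz":0,"fingers":0},{"tx":0,"ty":0.3,"tz":-0.95,"rx":0,"ry":0,"rz":0,"fingers":0},{"tx":0,"ty":0.3,"tz":-0.95,"rx":0,"ry":0,"rz":0,"fingers":0},{"tx":0,"ty":0.3,"tz":-0.95,"rx":0,"ry":0,"rz":0,"fingers":0},{"tx":0,"ty":0,"tz":0,"rx":0,"ry":0,"rz":0,"fingers":0},{"tx":0,"ty":0,"tz":0,"rx":0,"ry":0,"rz":0,"fingers":0}]'

```text
clock: 16.55
tcp_pos: [0.4946, -0.2138, 0.1887]
orientation: [[0.129, 0.949, 0.288], [0.992, -0.124, -0.038], [-0.001, 0.291, -0.957]]
force: [-0.7, -0.8, 0.4]
width: 0.003
finger_force: 0.0
```

Run:
```python
from go import *
im=snap("top","pics/t4.png"); im2=get_image("scene")
i=cv2.imread("pics/t4.png")[180:260,310:430]; cv2.imwrite("pics/t4c.png",cv2.resize(i,None,fx=6,fy=6,interpolation=2))
a=cv2.imread("pics/t3.png")
# box shift: lid/hinge patch registration t3->t4, subpixel
g=lambda x,s:np.float32(cv2.cvtColor(x,6)[s])
for s in (np.s_[190:262,325:385],):
    A=g(a,s);B=g(cv2.imread("pics/t4.png"),s); print("shift px",cv2.phaseCorrelate(A,B,cv2.createHanningWindow(A.shape[::-1],cv2.CV_32F)))
for b in(0,.02,.026,.03): print(b,(proj("top",W(p,[0,-.105+b,.13]))-[310,180])*6)
for c in("scene","top"): print([(world(c,d["point"]).round(3),round(d["score"],2)) for d in spotter.boxes_of(c,"bolt_knob")[:2]])
print(tip(),telemetry.sense()["force"])
```

```text
shift px ((-0.009643943937884814, -0.04897917683393871), 0.9650058799319797)
0 [596.2607 203.5298]
0.02 [558.2624 206.6306]
0.026 [546.8574 207.5613]
0.03 [539.2526 208.1819]
[(array([ 0.516, -0.144,  0.109]), 0.46)]
[(array([ 0.726, -0.05 ,  0.035]), 0.48), (array([ 0.521, -0.016,  0.091]), 0.33)]
[-0.     -0.1449  0.1723] [-0.1938 -0.2992  0.8697]
```

View pics/t4c.png

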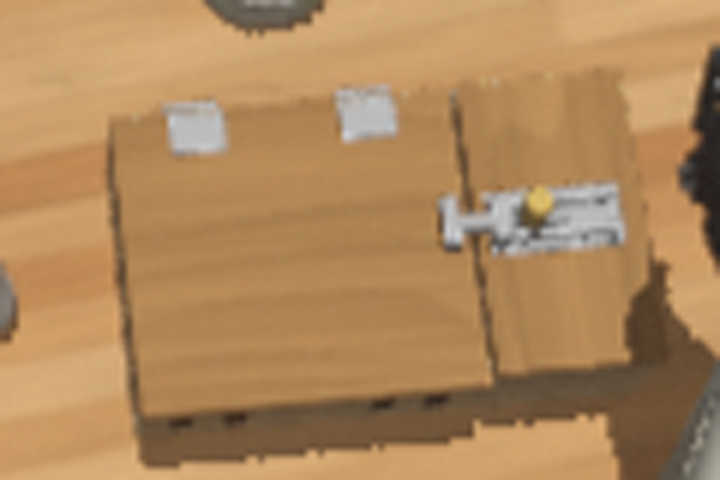

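The bolt is in the keeper at (455,222). The knob at (540,203) is near home, and the box has not shifted. But the last push ended without a firm stop, so I'll push again to be sure.

move_arm --plan '[{"tx":0,"ty":-0.3,"tz":0.95,"rx":0,"ry":0,"rz":0,"fingers":0},{"tx":0,"ty":-0.3,"tz":0.95,"rx":0,"ry":0,"rz":0,"fingers":0},{"tx":0,"ty":-0.27,"tz":0.9,"rx":0,"ry":0,"rz":0,"fingers":0},{"tx":0.5,"ty":0,"tz":0,"rx":0,"ry":0,"rz":0,"fingers":0},{"tx":0.5,"ty":0,"tz":0,"rx":0,"ry":0,"rz":0,"fingers":0},{"tx":0.5,"ty":0,"tz":0,"rx":0,"ry":0,"rz":0,"fingers":0},{"tx":0.5,"ty":0,"tz":0,"rx":0,"ry":0,"rz":0,"fingers":0},{"tx":0.3,"ty":0,"tz":0,"rx":0,"ry":0,"rz":0,"fingers":0}]'

```text
clock: 17.75
tcp_pos: [0.5008, -0.1671, 0.1311]
orientation: [[0.128, 0.949, 0.289], [0.992, -0.122, -0.039], [-0.001, 0.292, -0.956]]
force: [0.2, 0.2, -0.6]
width: 0.001
finger_force: 0.0
```

move_arm --plan '[{"tx":0.1,"ty":0,"tz":0,"rx":0,"ry":0,"rz":0,"fingers":0},{"tx":0.1,"ty":0,"tz":0,"rx":0,"ry":0,"rz":0,"fingers":0},{"tx":0.08,"ty":0,"tz":0,"rx":0,"ry":0,"rz":0,"fingers":0},{"tx":0,"ty":0,"tz":0,"rx":0,"ry":0,"rz":0,"fingers":0},{"tx":0,"ty":0,"tz":0,"rx":0,"ry":0,"rz":0,"fingers":0},{"tx":0,"ty":0,"tz":0,"rx":0,"ry":0,"rz":0,"fingers":0},{"tx":0,"ty":0,"tz":0,"rx":0,"ry":0,"rz":0,"fingers":0},{"tx":0,"ty":0,"tz":0,"rx":0,"ry":0,"rz":0,"fingers":0}]'

```text
clock: 18.75
tcp_pos: [0.5013, -0.1624, 0.1307]
orientation: [[0.129, 0.949, 0.289], [0.992, -0.123, -0.039], [-0.001, 0.291, -0.957]]
force: [-0.4, 0.5, 0.3]
width: 0.002
finger_force: 0.0
```

Run:
```python
from go import *
s=telemetry.sense();print(tip(),s["force"],s["clock"])
```

```text
[ 0.     -0.0935  0.1145] [-0.4469  0.5406  0.3159] 18.75
```

move_arm --plan '[{"tx":0.1,"ty":0,"tz":0,"rx":0,"ry":0,"rz":0,"fingers":0},{"tx":0.1,"ty":0,"tz":0,"rx":0,"ry":0,"rz":0,"fingers":0},{"tx":0,"ty":0,"tz":0,"rx":0,"ry":0,"rz":0,"fingers":0},{"tx":0,"ty":0,"tz":0,"rx":0,"ry":0,"rz":0,"fingers":0},{"tx":0,"ty":0,"tz":0,"rx":0,"ry":0,"rz":0,"fingers":0},{"tx":0,"ty":0,"tz":0,"rx":0,"ry":0,"rz":0,"fingers":0},{"tx":0,"ty":0,"tz":0,"rx":0,"ry":0,"rz":0,"fingers":0},{"tx":0,"ty":0,"tz":0,"rx":0,"ry":0,"rz":0,"fingers":0}]'

```text
clock: 19.75
tcp_pos: [0.5019, -0.1587, 0.1308]
orientation: [[0.129, 0.949, 0.289], [0.992, -0.123, -0.039], [-0.001, 0.292, -0.957]]
force: [-1.6, -6.1, -0.4]
width: 0.0
finger_force: 2.6
```

Run:
```python
from go import *
s=telemetry.sense();print(tip(),s["force"],s["clock"])
```

```text
[ 0.0001 -0.0897  0.1146] [-1.6146 -6.1122 -0.4176] 19.75
```

move_arm --plan '[{"tx":0.1,"ty":0,"tz":0,"rx":0,"ry":0,"rz":0,"fingers":0},{"tx":0,"ty":0,"tz":0,"rx":0,"ry":0,"rz":0,"fingers":0},{"tx":0,"ty":0,"tz":0,"rx":0,"ry":0,"rz":0,"fingers":0},{"tx":0,"ty":0,"tz":0,"rx":0,"ry":0,"rz":0,"fingers":0},{"tx":0,"ty":0,"tz":0,"rx":0,"ry":0,"rz":0,"fingers":0},{"tx":0,"ty":0,"tz":0,"rx":0,"ry":0,"rz":0,"fingers":0},{"tx":0,"ty":0,"tz":0,"rx":0,"ry":0,"rz":0,"fingers":0},{"tx":0,"ty":0,"tz":0,"rx":0,"ry":0,"rz":0,"fingers":0}]'

```text
clock: 20.75
tcp_pos: [0.502, -0.1576, 0.1308]
orientation: [[0.131, 0.949, 0.288], [0.991, -0.124, -0.041], [-0.003, 0.291, -0.957]]
force: [-3.4, -10.8, -0.3]
width: -0.004
finger_force: 5.0
```

Run:
```python
from go import *
s=telemetry.sense();print(tip(),s["force"],s["clock"])
```

```text
[ 0.0001 -0.0887  0.1146] [ -3.4282 -10.7617  -0.3317] 20.75
```

The force is building to 11 N, well above bolt friction, so the bolt is at its stop. Retreating to check.

move_arm --plan '[{"tx":-0.6,"ty":0,"tz":0,"rx":0,"ry":0,"rz":0,"fingers":0},{"tx":-1,"ty":0,"tz":0,"rx":0,"ry":0,"rz":0,"fingers":0},{"tx":-1,"ty":0,"tz":0,"rx":0,"ry":0,"rz":0,"fingers":0},{"tx":0,"ty":0.3,"tz":-0.95,"rx":0,"ry":0,"rz":0,"fingers":0},{"tx":0,"ty":0.3,"tz":-0.95,"rx":0,"ry":0,"rz":0,"fingers":0},{"tx":0,"ty":0.3,"tz":-0.95,"rx":0,"ry":0,"rz":0,"fingers":0},{"tx":0,"ty":0,"tz":0,"rx":0,"ry":0,"rz":0,"fingers":0},{"tx":0,"ty":0,"tz":0,"rx":0,"ry":0,"rz":0,"fingers":0}]'

```text
clock: 21.75
tcp_pos: [0.4957, -0.2077, 0.1897]
orientation: [[0.129, 0.949, 0.288], [0.992, -0.123, -0.037], [0.0, 0.291, -0.957]]
force: [-0.1, 0.4, -0.4]
width: 0.002
finger_force: 0.0
```

Run:
```python
from go import *
snap("top","pics/t5.png")
b=cv2.imread("pics/t5.png")
cv2.imwrite("pics/t5c.png",cv2.resize(b[180:260,310:430],None,fx=6,fy=6,interpolation=2))
g=lambda x,s:np.float32(cv2.cvtColor(x,6)[s]); s=np.s_[190:262,325:380]
def knob(im):
    h=cv2.cvtColor(im,cv2.COLOR_BGR2HSV)[205:222,385:425]; m=(h[...,1]>140)&(h[...,2]>150)&(h[...,0]>20)
    y,x=np.nonzero(m); return x.mean()+385,y.mean()+205,len(x)
for f in("top0","t3","t4","t5"):
    i=cv2.imread(f"pics/{f}.png"); A=g(cv2.imread("pics/t3.png"),s)
    print(f,knob(i),cv2.phaseCorrelate(A,g(i,s),cv2.createHanningWindow(A.shape[::-1],cv2.CV_32F)))
print(tip(),telemetry.sense()["force"])
```

```text
top0 (np.float64(nan), np.float64(nan), 0) ((0.2610783864601487, 0.71725319718945), 0.46682342555787826)
t3 (np.float64(nan), np.float64(nan), 0) ((3.552713678800501e-15, -7.105427357601002e-15), 1.0000000004176723)
t4 (np.float64(nan), np.float64(nan), 0) ((0.038492767922161164, -0.07069559241752188), 0.9819496410864371)
t5 (np.float64(nan), np.float64(nan), 0) ((-0.0006344750627285123, -0.08625911874828773), 0.997228397042663)
[ 0.0002 -0.1391  0.1733] [-0.3577 -0.0705 -0.3575]<stdin>:8: RuntimeWarning: Mean of empty slice.
  ret = ret.dtype.type(ret / rcount)
```

View pics/t5c.png

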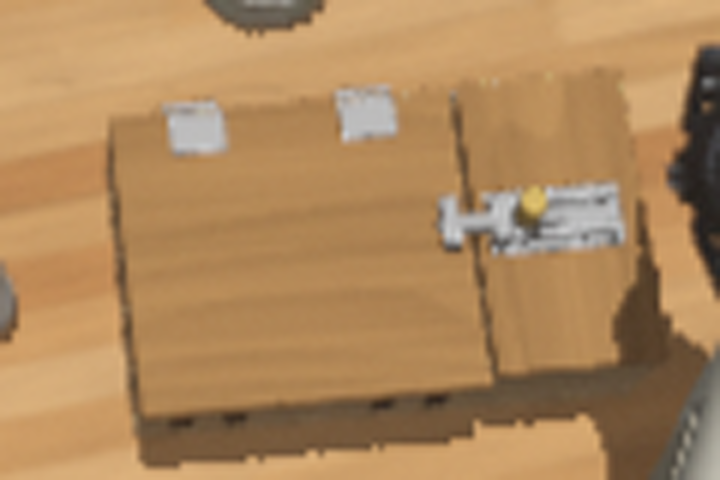

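The knob has moved on to (534,203), about 28–30 mm from its start. The box is unmoved, the lid is shut and the tool is clear. Handing in.

```bash
python3 -c "
from plant import bot
print(bot.sign_off())"
```

```text
the job is handed in; nothing more can be done
None
```

The job is handed in at about 22 s: the lid is pressed down to its stop and the bolt pushed home into the keeper (about 28 mm from where it started); the box didn't move and no bystander was seen to, though `sign_off` returned no verdict.

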